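# Start a fresh batch on the jar mill

### The job

Inch the jar mill for a fresh batch of clay: first turn the reset knob of its revolutions counter anticlockwise until the hand is back on the zero stop, then take the mill's key, the one with the flat oblong head, out of the key block and push it fully home in the mill's key switch. There is clay grit in the lock, so work the key past the sticky pins with small wiggles and light pressure instead of forcing it, then turn it a quarter turn clockwise to its stop. Finish with the gripper still holding the key turned against its return spring, and leave the other keys, the tools and the clay lumps where they are.

Things in the scene. Friction and masses are not known exactly. Their poses are not given: they have to be found in the camera images.
- mill: Bench jar mill, fixed. Grey control housing 200 (x) x 260 (y) x 100 mm high, flat top; origin under its middle at table height, x away from the robot. On top: revolutions counter at y +45 mm, key switch at y -65 mm. Beside it (+y) a white jar lies on two rollers, from 205 mm from the origin, top 218 mm above the table; machine ends at y 493 mm.
- counter_grip (a point): Grip point of the counter's reset knob on its vertical axis, 131 mm above the table. A black bar 36 mm long (this point's x; the hand points to +x), 11 mm thick (y), 31 mm tall, on a 34 mm round skirt 3 mm high in the middle of an 88 mm dial. The bar's top is 8 mm above this point, the dial face 26 mm below, the housing's top 31 mm below.
- counter (a joint): Angle of the counter's hand and knob in rad: 0 = the hand against the zero stop pin (hand along the mill's x), growing clockwise seen from above. Starts at 0.7 to 1.9, stays where it is left, light friction (0.03 N m). Resetting turns it anticlockwise seen from above.
- lock_mouth (a point): Centre of the keyway's mouth on the face of the key switch's brass plug, level with the housing's top (100 mm above the table). Keyway 13.6 mm long (this point's x) by 5.6 mm wide (y), 36 mm deep, straight down; mouth dished 5 mm deep, 3 mm wider on each long side, 2 mm at each end. A steel bezel ring (inner diameter 23, outer 45 mm) stands 3 mm above the face. Turns with the plug.
- keyswitch (a joint): Angle of the plug in rad: 0 = off; 1.57 = quarter turn clockwise from above, at its stop. A spring returns it (0.02 N m at 0, 0.08 at the stop). Two gritty pins stand 3.5 mm into the keyway from its +x end, 11 and 21 mm down. A straight push jams the key's point on them; a push of 5 to 8 N along +x moves a pin aside for good: press lightly, shift to +x, ease off, shift back, press again.
- mill_key: The mill's key (loose, 40 g), standing upright in one of the three slots of the key block, blade down; which slot varies. Origin at the tip of the blade, z up along the key, x along the blade's width. It fits the keyway either way round.
- key_grip (a point): Centre of the mill key's head: a flat oblong black plastic head 30 mm wide (x), 10 mm thick (y), 42 mm tall, centred on this point. This point is 57 mm above the blade's tip.
- key_shoulder (a point): On the mill key's axis, underside of its round shoulder (20 mm diameter, 6 mm thick), 30 mm above the blade's tip; it sits on the plug's face when home. Blade 12 mm wide (x), 4 mm thick (y), 30 mm long, its last 3 mm narrowing to 3 mm wide. It has 0.8 mm play each side in the keyway, so the head turns about 0.15 rad further than the plug.
- key_block: Fixed wooden block, 156 mm (x) by 46 mm (y) by 45 mm high, origin under its middle. Three slots 50 mm apart along its x hold the keys, blade width along the block's x, each key standing on its shoulder on the block's top (centre of the mill key's head 72 mm above the table).
- kiln_key: Loose bystander key in the block with a round knob-like steel head of 26 mm diameter; origin at the tip of the blade.
- cupboard_key: Loose bystander key in the block with a T handle: a steel cross bar 48 mm long and 12 mm thick; origin at the tip of the blade.
- clay_lump: Loose lump of dry clay, about 110 mm across and 75 mm high; origin under its middle.
- small_lump: Loose small lump of clay, about 50 mm across and 35 mm high; origin under its middle.
- mallet: Loose wooden mallet lying down, 265 mm long, head 68 mm thick and 110 mm long; origin at table height under the middle of its length.
- chisel: Loose steel bolster chisel lying down, 235 mm long, 14 mm high; origin at table height under its middle.
- brush: Loose bench brush lying down, 180 mm long, 20 mm high; origin at table height under its middle.

How it is judged:
On the way, in this order (a step that is already met when the one before it is completed fails the run):
1. the counter's hand is back on the zero stop (value of joint counter below 0.08 rad), for 0.2 s.
2. the mill's key is fully home in the key switch, not yet turned (z of key_shoulder in the frame of lock_mouth below 0.003 m and horizontal distance between key_shoulder and lock_mouth below 0.004 m and angle between key_shoulder's own z axis and vertical below 0.12 rad and value of joint keyswitch below 0.5 rad), for 0.1 s.
At the end, for the whole second after the job is handed in: The counter's hand is within 0.08 rad of its zero stop; the mill's key is home in the key switch (shoulder within 3 mm of the plug's face, 4 mm of its axis, upright within 0.12 rad), turned more than 1.35 rad clockwise, and the fingers are still gripping it (more than 2 N) through the last second (value of joint counter below 0.08 rad and value of joint keyswitch above 1.35 rad and z of key_shoulder in the frame of lock_mouth below 0.003 m and horizontal distance between key_shoulder and lock_mouth below 0.004 m and angle between key_shoulder's own z axis and vertical below 0.12 rad and contact force between the fingers and mill_key above 2 N); the arm keeps its last pose, push and grip.
It fails at once if the key is forced past the pins (over 45 N between key and lock before it is home) (contact force between mill_key and mill above 45 N and z of key_shoulder in the frame of lock_mouth above 0.004 m and horizontal distance between key_shoulder and lock_mouth below 0.02 m).
It fails at once if another key, a tool or a clay lump is disturbed (moved over 30 mm) (distance of any of kiln_key, cupboard_key, clay_lump, small_lump, mallet, chisel, brush from where it was at the start of the episode above 0.03 m).
It also fails if it takes over 61 s, if anything falls off the work surface, if the arm or the gripper's body presses on something with over 40 N, if the wrist force passes 120 N, or if a joint passes its speed limit or range.

### The arm

A 7-joint arm with a two-finger parallel gripper is mounted at the origin on the work surface. World frame = base frame: x ahead of the robot, y to its left, z up, the work surface at z = 0. Lengths are in m, angles in rad, forces in N, time in s.
With the tool pointing down it reaches from about 0.4 to 0.875 m from the base axis. Payload 4.4 kg.
Tool frame: the origin (TCP) lies between the finger pads; the fingertips stand 19 mm ahead of it and the grasp point (between the pads) is the TCP; z points along the fingers, y is the direction in which the jaws open and shut (so a half turn about z gives the same grasp; the last joint's range is limited). The gripper opens to 85 mm and grips with 20 to 120 N. Pads are 22 mm wide; open, the fingers measure 114 mm over their backs; the gripper's body (76 mm by 85 mm) begins 54 mm behind the grasp point. The pads swing forward as they close: fully open they stand 13 mm farther back than shut.
Start: joints at [1.139, 0.628, 0.038, 1.517, -0.027, 0.996, -0.02], TCP at [0.233, -0.607, 0.211] pointing down, gripper open.
Joint ranges: [-3.06, 3.06], [-0.37, 2.12], [-1.25, 1.32], [0.18, 2.47], [-1.1, 4.24], [0.23, 1.98], [-2.94, 2.94]. Speed limits (rad/s): [2.57, 2.57, 3.14, 3.14, 3.14, 3.14, 3.14].

### API

Orientations are given as [roll, pitch, yaw] about the fixed x, y, z axes, in that order (R = Rz(yaw) Ry(pitch) Rx(roll)).
In Python, from rig import env gives the robot as it stands.
- The arm moves only by the tool arm_command, never from a script. Its arguments are lists of equal length, an entry for each row: "delta_pos": the shift along the tool's x, y, z as a fraction of full scale, a list of three; "twist": the turn, a rotation vector about the tool's x, y, z as a fraction of full scale, a list of three. In form: {"delta_pos": [[tx, ty, tz], ...], "twist": [[wx, wy, wz], ...]}. A call has 1 to 8 rows; each row shifts and turns the commanded pose from where the row before left it, along the tool's axes as they then stand; what a row does not reach is not made up. Full scale, the value 1, is 0.025 m for a shift and 0.12 rad for a turn. A row lasts 1/12 s, in which the tool goes at most 41.7 mm and 7.16 degrees, less where a joint would pass 70% of its speed; a pose out of reach is approached as far as the arm can. A call with a number of a shift or a turn outside -1 to 1 is refused whole. A call with a gripper value outside its range is refused whole. "gripper" is the closure, from 0 (fully open) to 1 (shut), set as the call begins (left out, the last holds). The fingers move at their own pace and stop on an object; "newtons" is the grip in N (left out, the last holds). Time passes only in rows, so rows that do not move let the fingers close. It gives the time, the measured TCP pose, the force and the opening at its end, in the units of the state.
- env.state(): the state, without advancing time (a new reading comes with each control period).
- env.get_image(name): name is "scene" or "side" or "wrist"; returns a dict with "frame" (400x640x3 uint8, blue, green, red), "intrinsics" (3x3 intrinsics, pixels), "k1" (the pictures are not rectified: a ray, as slopes to the right and down, at radius r is drawn at 1 + k1 r^2 times it, then the intrinsics apply), "origin" and "attitude" of the camera in the world; the wrist camera has in their place "hand_eye" (4x4, takes a point from camera to tool coordinates, whose origin is the TCP and whose axes are the flange's). Camera axes: x right, y down, z forward; pixel columns grow to the right and rows downward; lengths in m; the calibration is good to about 2 mm. A picture is of the moment at which its call begins: read the wrist's pose just before it. There is no depth.
- env.finish_job(): hands the job in, once; it reports no verdict.
The state is a dict: "time": time; "q": joint angles; "joint_velocities": joint speeds; "joint_efforts": joint torques, N m; "position": TCP position; "tcp_rot": TCP orientation; "ft_force": force on the tool from outside, world axes, zero at the start; "moment": the same for the moment, N m; "gripper_width": finger opening in m.
Only numpy, scipy, OpenCV 4.12 (cv2) and the standard library are available. Lean on these libraries where they do the work, as an engineer would, in place of code of your own. Each camera call takes 0.05 s, during which the arm holds its last target. There are 200 camera calls.

## Working session

There is one attempt and no reset: what is moved stays moved. The work goes in short steps, Python scripts to look and compute and a tool call to move; the robot and the scene stay as the last step left them, time stands still between calls to the robot, and variables do not carry over. Pictures are saved under pics/ and viewed, about 8 in all and at most 12, crops included, and the job is handed in when it is done.

Besides the shell and the picture viewer there is one more tool, called after "Emit:" as name(argument=value, ...), one argument or row to a line, values as JSON. arm_command: Moves the arm, as the interface text tells. Its arguments: {"type":"object","properties":{"delta_pos":{"type":"array"},"twist":{"type":"array"},"gripper":{"type":"number"},"newtons":{"type":"number"}},"required":["delta_pos","twist"]}

```bash
mkdir -p pics; cat > h.py <<'E'
import numpy as np, cv2
from scipy.spatial.transform import Rotation as Ro
def rig():
    from rig import env; return env
def snap(env,name,fn):
    s=env.state(); d=env.get_image(name); cv2.imwrite('pics/'+fn+'.png',d['frame'])
    K=np.array(d['intrinsics']);
    if 'hand_eye' in d:
        T=np.eye(4);T[:3,:3]=tr(s);T[:3,3]=s['position'];T=T@np.array(d['hand_eye'])
    else:
        T=np.eye(4);a=np.array(d['attitude']);T[:3,:3]=a if a.shape==(3,3) else Ro.from_euler('xyz',a).as_matrix();T[:3,3]=d['origin']
    np.savez('pics/'+fn+'.npz',K=K,k1=d['k1'],T=T); return d,s
def tr(s):
    a=np.array(s['tcp_rot']); return a if a.shape==(3,3) else Ro.from_euler('xyz',a).as_matrix()
def ray(fn,u,v):
    z=np.load('pics/'+fn+'.npz');K=z['K'];k1=float(z['k1'])
    p=np.array([(u-K[0,2])/K[0,0],(v-K[1,2])/K[1,1]]);q=p.copy()
    for _ in range(50): q=p/(1+k1*(q@q))
    T=z['T'];return T[:3,3],T[:3,:3]@np.array([q[0],q[1],1])
def at(fn,u,v,h):
    o,d=ray(fn,u,v);return (o+d*(h-o[2])/d[2]).round(4)
def proj(fn,P):
    z=np.load('pics/'+fn+'.npz');T=z['T'];c=T[:3,:3].T@(np.array(P)-T[:3,3]);q=c[:2]/c[2];q=q*(1+float(z['k1'])*(q@q))
    return (z['K'][:2,:2]@q+z['K'][:2,2]).round(1)
E
python3 - <<'E'
from h import *
env=rig()
for n in ('scene','side','wrist'):
    d,s=snap(env,n,n+'0'); print(n,d.get('origin'),d.get('attitude'),d.get('hand_eye'),d['k1'],d['intrinsics'])
print(s)
E
```

```text
scene [ 1.19724467 -0.79706156  1.08622348] [-2.41365474  0.01489819  0.7549635 ] None -0.16549510100873252 [[519.17441628   0.         316.84690848]
 [  0.         519.17441628 198.71664209]
 [  0.           0.           1.        ]]
side [ 0.35145318 -0.90570115  0.72276552] [-2.24588337  0.01722702 -0.27061399] None -0.0045343989979195354 [[378.33314139   0.         321.30847334]
 [  0.         378.33314139 200.5952078 ]
 [  0.           0.           1.        ]]
wrist None None [[ 2.67215626e-04 -9.53506961e-01 -3.01370875e-01  7.75198937e-02]
 [ 9.99999964e-01  2.66579181e-04  4.32374624e-05  9.78496873e-04]
 [ 3.91119796e-05 -3.01370876e-01  9.53506997e-01 -1.63458461e-01]
 [ 0.00000000e+00  0.00000000e+00  0.00000000e+00  1.00000000e+00]] -0.03699105354839591 [[313.16042155   0.         314.45265388]
 [  0.         313.16042155 198.97699083]
 [  0.           0.           1.        ]]
{'time': 0.1, 'q': array([ 1.13919586,  0.62924204,  0.03843692,  1.51824985, -0.0270052 ,
        0.99632192, -0.0200165 ]), 'joint_velocities': array([-0.00135034, -0.00260179, -0.00188559, -0.00176822, -0.00117383,
       -0.00136387, -0.00081535]), 'joint_efforts': array([ 2.87245661e-03, -5.64536119e+01,  1.23045925e+00, -1.93972081e+01,
        1.12797166e-02,  5.49600823e-03, -9.56237329e-07]), 'position': array([ 0.23232593, -0.60642899,  0.21019426]), 'tcp_rot': array([-3.13988906e+00,  7.39295769e-06,  3.65787896e-01]), 'ft_force': array([-0.47192389,  0.95505528, -0.8716023 ]), 'moment': array([ 0.03080256, -0.00462913,  0.00285398]), 'gripper_width': 0.08563111965122662}
```

View pics/scene0.png

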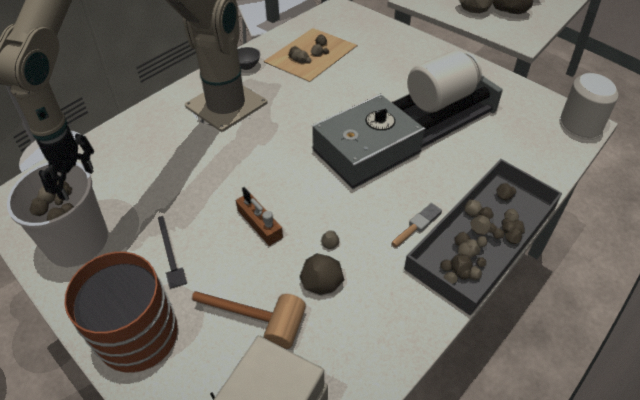

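View pics/side0.png

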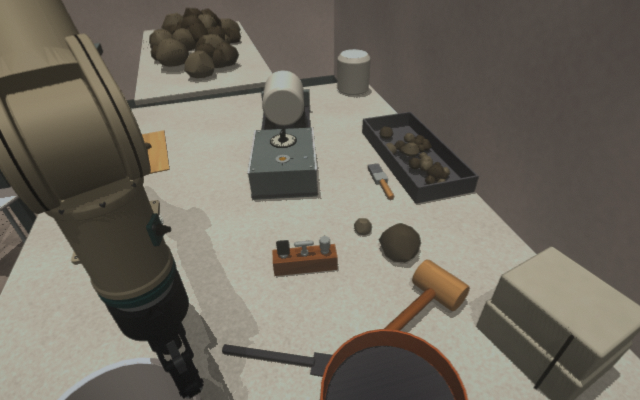

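```bash
python3 - <<'E'
from h import *
a=cv2.imread('pics/scene0.png')[85:250,225:445]; b=cv2.imread('pics/side0.png')[120:280,235:345]
a=cv2.resize(a,None,fx=2.2,fy=2.2,interpolation=3); b=cv2.resize(b,None,fx=2.6,fy=2.6,interpolation=3)
H=max(a.shape[0],b.shape[0]); o=np.zeros((H,a.shape[1]+b.shape[1],3),np.uint8);o[:a.shape[0],:a.shape[1]]=a;o[:b.shape[0],a.shape[1]:]=b
cv2.imwrite('pics/c0.png',o);print(o.shape,a.shape)
for n,l in {'scene0':[(380,120,.103),(350,134,.1),(259,218,.045)],'side0':[(283,141,.105),(283,158,.1),(304,252,.045),(283,247,.072)]}.items():
    for u,v,h in l: print(n,u,v,at(n,u,v,h))
E
```

```text
(416, 770, 3) (363, 484, 3)
scene0 380 120 [0.5104 0.1832 0.103 ]
scene0 350 134 [0.4839 0.0785 0.1   ]
scene0 259 218 [ 0.4848 -0.283   0.045 ]
side0 283 141 [0.5109 0.1769 0.105 ]
side0 283 158 [0.4923 0.0828 0.1   ]
side0 304 252 [ 0.4719 -0.2689  0.045 ]
side0 283 247 [ 0.4227 -0.2641  0.072 ]
```

View pics/c0.png

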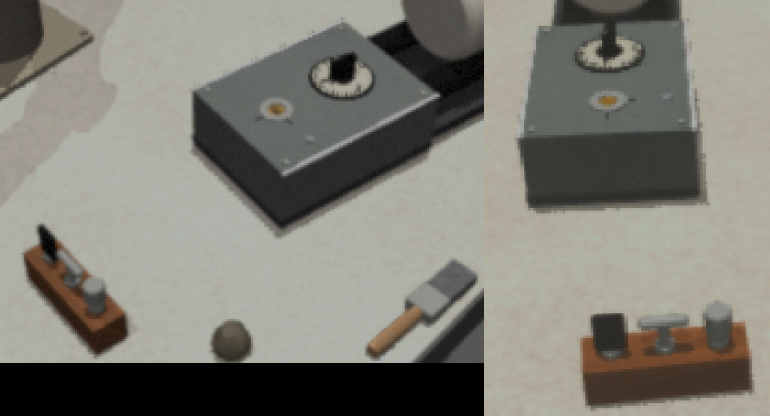

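```bash
python3 - <<'E'
from h import *
P=[at('scene0',225+u/2.2,85+v/2.2,h)[:2] for u,v,h in [(193,92,.1),(342,25,.1),(440,97,.1),(285,174,.1),(277,110,.1),(343,77,.105),(343,54,.139)]]
for p in P: print(p)
c=sum(P[:4])/4;print('c',c)
for i,j in((0,3),(1,2),(0,1),(3,2)): d=P[j]-P[i];print(np.linalg.norm(d),np.arctan2(d[1],d[0]))
Q=[at('side0',235+(u-484)/2.6,120+v/2.6,h)[:2] for u,v,h in [(608,100,.1),(610,53,.105),(610,24,.139),(609,335,.072),(609,318,.093),(663,320,.08),(718,310,.08)]]
for p in Q: print(p)
# block top corners scene
B=[at('scene0',225+u/2.2,85+v/2.2,.045)[:2] for u,v in [(26,250),(45,233),(126,313),(97,332)]]
for p in B: print('b',p)
E
```

```text
[0.383  0.0294]
[0.4378 0.2776]
[0.6303 0.2435]
[ 0.5734 -0.0066]
[0.4886 0.077 ]
[0.5137 0.183 ]
[0.5079 0.1864]
c [0.506125 0.135975]
0.1937734759971034 -0.18686963281815533
0.1954969564980488 -0.1753240893982961
0.2541776544073062 1.35349291732575
0.25649097450007863 1.3470950725742474
[0.4908 0.0805]
[0.5131 0.1804]
[0.5181 0.1919]
[ 0.4217 -0.2702]
[ 0.4235 -0.2698]
[ 0.4721 -0.2733]
[ 0.5241 -0.2751]
b [ 0.3901 -0.2779]
b [ 0.3861 -0.2431]
b [ 0.5518 -0.2633]
b [ 0.5472 -0.3056]
```

Emit:
arm_command(
  delta_pos=[
    [0,0,-1],
    [0.5,-0.4,-1],
    [1,-0.8,0],
    [1,-0.8,0],
    [1,-0.8,0],
    [1,-0.8,0],
    [1,-0.8,0],
    [1,-0.8,0],
  ],
  twist=[
    [0,0,0],
    [0,0,0],
    [0,0,0],
    [0,0,-0.5],
    [0,0,0.5],
    [0,0,0],
    [0,0,0],
    [0,0,0],
  ],
)

```text
time: 0.82
position: [0.3365, -0.425, 0.2609]
tcp_rot: [-3.141, 0.0, 0.366]
ft_force: [0.7, -0.7, 0.5]
gripper_width: 0.0855
```

Emit:
arm_command(
  delta_pos=[
    [0.7,-1,0],
    [0.7,-1,0],
    [0.7,-1,0],
    [0.7,-1,0],
    [0.7,-1,0],
    [0.7,-1,0],
    [0.7,-1,0],
    [0.7,-1,0],
  ],
  twist=[
    [0,0,0],
    [0,0,0],
    [0,0,0],
    [0,0,0],
    [0,0,0],
    [0,0,0],
    [0,0,0],
    [0,0,0],
  ],
)

```text
time: 1.48
position: [0.3952, -0.1882, 0.261]
tcp_rot: [-3.142, 0.0, 0.366]
ft_force: [0.5, 0.5, -1.2]
gripper_width: 0.0852
```

Emit:
arm_command(
  delta_pos=[
    [0.72,-0.94,0],
    [0.72,-0.94,0],
    [0.72,-0.94,0],
    [0.72,-0.94,0],
    [0.72,-0.94,0],
    [0.72,-0.94,0],
    [0.72,-0.94,0],
    [0.72,-0.94,0],
  ],
  twist=[
    [0,0,0],
    [0,0,0],
    [0,0,0],
    [0,0,0],
    [0,0,0],
    [0,0,0],
    [0,0,0],
    [0,0,0],
  ],
)

```text
time: 2.15
position: [0.4625, 0.0387, 0.261]
tcp_rot: [3.142, 0.0, 0.366]
ft_force: [0.3, 0.1, 0.2]
gripper_width: 0.0855
```

Emit:
arm_command(
  delta_pos=[
    [0.72,-0.94,0],
    [0.72,-0.94,0],
    [0.72,-0.94,0],
    [0.72,-0.94,0],
    [0.72,-0.94,0],
    [0,0,0],
    [0,0,0],
    [0,0,0],
  ],
  twist=[
    [0,0,0],
    [0,0,0],
    [0,0,0],
    [0,0,0],
    [0,0,-1],
    [0,0,-1],
    [0,0,-1],
    [0,0,-1],
  ],
)

```text
time: 2.82
position: [0.5043, 0.1799, 0.2606]
tcp_rot: [-3.141, 0.001, 0.853]
ft_force: [0.5, -0.5, -0.7]
gripper_width: 0.0855
```

Emit:
arm_command(
  delta_pos=[
    [0,0,0],
    [0,0,0],
    [0,0,0],
    [0,0,0],
    [0,0,0],
    [0,0,0],
    [0,0,0],
    [0,0,0],
  ],
  twist=[
    [0,0,-1],
    [0,0,-1],
    [0,0,-1],
    [0,0,-1],
    [0,0,-1],
    [0,0,-1],
    [0,0,-1],
    [0,0,-1],
  ],
)

```text
time: 3.48
position: [0.5044, 0.1791, 0.2608]
tcp_rot: [-3.141, 0.0, 1.812]
ft_force: [0.4, 0.6, 0.5]
gripper_width: 0.0852
```

```bash
python3 - <<'E'
from h import *
env=rig()
d,s=snap(env,'wrist','w1'); print(s['position'],s['tcp_rot'],s['q'])
for P in [(.512,.181,.139),(.512,.181,.105),(.490,.077,.1)]: print(proj('w1',P))
E
```

```text
[0.50435474 0.17906628 0.26080494] [-3.14106152e+00  1.63465937e-04  1.81156790e+00] [-0.01032977  0.4523969  -0.56053083  1.76224381  0.27848415  1.0073064
 -0.43517959]
[322.3 184.7]
[321.5 176.3]
[280.9 256.2]
```

View pics/w1.png

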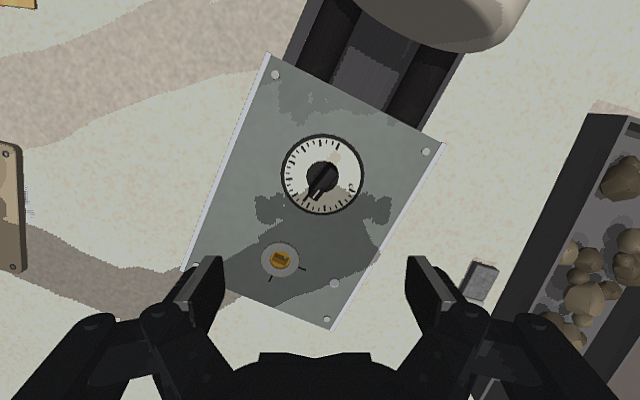

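```bash
python3 - <<'E'
from h import *
a=cv2.imread('pics/w1.png')[125:290,235:375]; a=cv2.convertScaleAbs(a,alpha=1.5,beta=10)
cv2.imwrite('pics/c1.png',cv2.resize(a,None,fx=3.6,fy=3.6,interpolation=2))
E
```

```text
(no output)
```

View pics/c1.png

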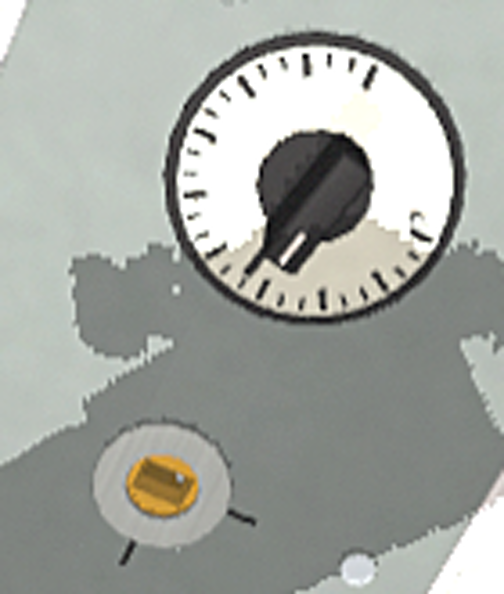

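```bash
python3 - <<'E'
from h import *
f=lambda u,v,h: at('w1',235+u/3.6,125+v/3.6,h)[:2]
c=f(315,178,.105);t=f(250,272,.105);p=f(420,230,.105)
print(c,t,p);ang=lambda a,b:np.arctan2(*(b-a)[::-1])
print('hand',ang(c,t),'zero',ang(c,p))
print('lock',f(163,484,.1),f(161,486,.103),'slot',ang(f(135,470,.1),f(190,493,.1)))
print('dark',ang(f(340,145,.139),f(268,228,.139)),'white',ang(f(305,232,.139),f(283,265,.139)))
a=[at('w1',*q,.1)[:2] for q in [(270,54),(445,143),(331,330),(183,270)]]
print(a,ang(a[0],a[1]),ang(a[3],a[2]),ang(a[3],a[0])-1.5708,sum(a)/4)
E
```

```text
[0.5125 0.1832] [0.5008 0.1509] [0.5463 0.1754]
hand -1.918323859246505 zero -0.22679884805388556
lock [0.4902 0.0728] [0.4897 0.0736] slot -0.19944054677423423
dark -2.0298000063314805 white -1.8983607691733857
[array([0.4353, 0.2844]), array([0.6279, 0.2449]), array([ 0.5728, -0.0098]), array([0.3814, 0.0311])] -0.20228330147539167 -0.21052237371586432 -0.20966762688943819 [0.50435 0.13765]
```

Emit:
arm_command(
  delta_pos=[
    [0,0,0],
    [0,0,0],
    [0,0,0],
    [0,0,0],
    [0,0,0],
    [0.25,0.28,1],
    [0,0,1],
    [0,0,1],
  ],
  twist=[
    [0,0,1],
    [0,0,1],
    [0,0,1],
    [0,0,1],
    [0,0,0.86],
    [0,0,0],
    [0,0,0],
    [0,0,0],
  ],
)

```text
time: 4.2
position: [0.5139, 0.1829, 0.1854]
tcp_rot: [3.14, -0.001, 1.22]
ft_force: [0.7, -0.1, 0.2]
gripper_width: 0.0855
```

Emit:
arm_command(
  delta_pos=[
    [0,0,0.8],
    [0,0,0.8],
    [0,0,0.6],
    [0,0,0],
    [0,0,0],
    [0,0,0],
  ],
  twist=[
    [0,0,0],
    [0,0,0],
    [0,0,0],
    [0,0,0],
    [0,0,0],
    [0,0,0],
  ],
)

```text
time: 4.7
position: [0.5139, 0.1831, 0.1318]
tcp_rot: [3.141, -0.001, 1.222]
ft_force: [-0.1, 1.0, 0.1]
gripper_width: 0.0849
```

Emit:
arm_command(
  delta_pos=[
    [0,0,0],
    [0,0,0],
    [0,0,0],
    [0,0,0],
    [0,0,0],
    [0,0,0],
    [0,0,0],
    [0,0,0],
  ],
  twist=[
    [0,0,0],
    [0,0,0],
    [0,0,0],
    [0,0,0],
    [0,0,0],
    [0,0,0],
    [0,0,0],
    [0,0,0],
  ],
  gripper=1,
  newtons=25,
)

```text
time: 5.37
position: [0.5133, 0.1828, 0.131]
tcp_rot: [3.142, -0.0, 1.223]
ft_force: [0.4, 0.6, -0.2]
gripper_width: 0.0001
```

```bash
python3 - <<'E'
from h import *
env=rig()
d,s=snap(env,'wrist','w2'); snap(env,'side','s2');print(s['position'],s['gripper_width'],s['moment'])
a=cv2.imread('pics/w2.png')[60:330,170:470]; b=cv2.imread('pics/s2.png')[80:210,220:345]
a=cv2.resize(a,None,fx=1.5,fy=1.5);b=cv2.resize(b,None,fx=2.7,fy=2.7)
o=np.zeros((405,450+b.shape[1],3),np.uint8);o[:,:450]=a;o[:b.shape[0],450:]=b
cv2.imwrite('pics/c2.png',cv2.convertScaleAbs(o,alpha=1.6,beta=10))
for P in [(.513,.1825,.139),(.513,.1825,.105)]: print(proj('w2',P))
E
```

```text
[0.5132717  0.18275736 0.13103291] 0.00013894740475247578 [-0.03064325  0.02357205 -0.02065817]
[312.4 247.4]
[312.7 224. ]
```

View pics/c2.png

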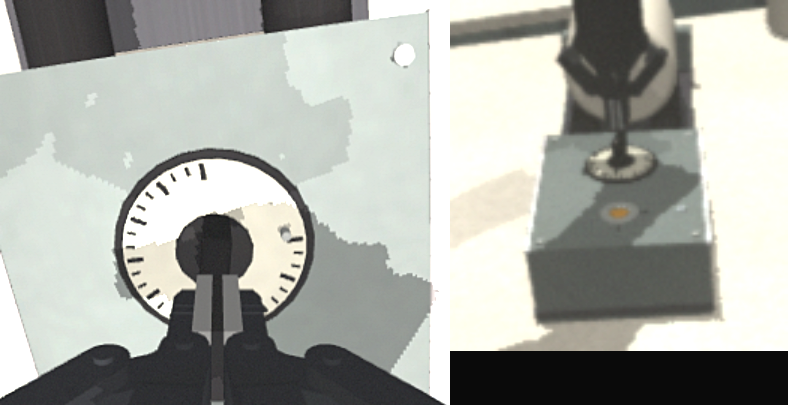

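Emit:
arm_command(
  delta_pos=[
    [0,0,0],
    [0,0,0],
    [0,0,0],
    [0,0,0],
    [0,0,0],
    [0,0,0],
    [0,0,0],
    [0,0,0],
  ],
  twist=[
    [0,0,-1],
    [0,0,-1],
    [0,0,-1],
    [0,0,-1],
    [0,0,-1],
    [0,0,-1],
    [0,0,-1],
    [0,0,-1],
  ],
)

```text
time: 6.13
position: [0.5133, 0.1826, 0.131]
tcp_rot: [-3.142, 0.0, 2.188]
ft_force: [0.6, 0.4, -0.6]
gripper_width: -0.0003
```

Emit:
arm_command(
  delta_pos=[
    [0,0,0],
    [0,0,0],
    [0,0,0],
    [0,0,0],
    [0,0,0],
    [0,0,0],
    [0,0,0],
    [0,0,0],
  ],
  twist=[
    [0,0,-1],
    [0,0,-1],
    [0,0,-1],
    [0,0,-1],
    [0,0,-1],
    [0,0,-1],
    [0,0,-0.3],
    [0,0,0],
  ],
)

```text
time: 6.8
position: [0.5132, 0.1825, 0.1308]
tcp_rot: [3.141, -0.001, 2.939]
ft_force: [0.1, -0.1, 1.3]
gripper_width: -0.0002
```

```bash
python3 - <<'E'
from h import *
env=rig()
d,s=snap(env,'wrist','w3');print(s['position'],s['tcp_rot'],s['gripper_width'],s['moment'])
a=cv2.imread('pics/w3.png')[60:330,170:470]
cv2.imwrite('pics/c3.png',cv2.convertScaleAbs(cv2.resize(a,None,fx=2,fy=2),alpha=1.6,beta=10))
E
```

```text
[0.5132426  0.18251941 0.13076519] [ 3.14149666e+00 -5.88658867e-04  2.93896711e+00] -0.0002146022376253314 [-0.04940304 -0.02032429 -0.01794729]
```

View pics/c3.png

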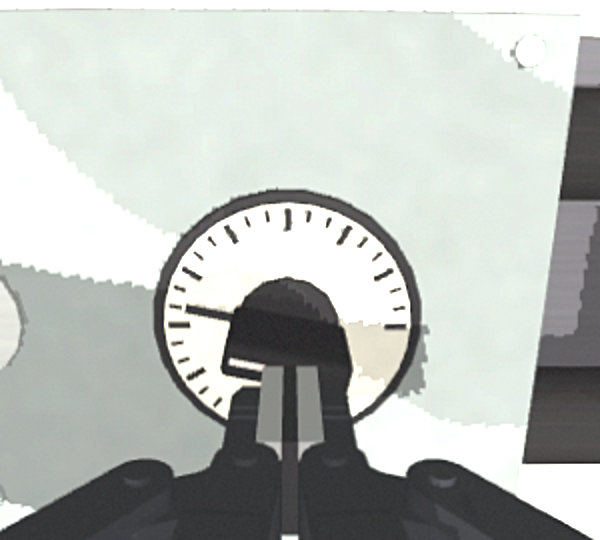

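Emit:
arm_command(
  delta_pos=[
    [0,0,0],
    [0,0,0],
    [0,0,0],
    [0,0,0],
    [0,0,0],
    [0,0,0],
    [0,0,0],
    [0,0,0],
  ],
  twist=[
    [0,0,1],
    [0,0,1],
    [0,0,1],
    [0,0,1],
    [0,0,1],
    [0,0,1],
    [0,0,1],
    [0,0,1],
  ],
  gripper=0,
)

```text
time: 7.52
position: [0.5133, 0.1828, 0.1312]
tcp_rot: [3.141, 0.0, 1.971]
ft_force: [0.2, -0.4, -0.8]
gripper_width: 0.0858
```

Emit:
arm_command(
  delta_pos=[
    [0,0,0],
    [0,0,0],
    [0,0,0],
    [0,0,0],
    [0,0,0],
    [0,0,0],
    [0,0,0.2],
    [0,0,0.2],
  ],
  twist=[
    [0,0,1],
    [0,0,1],
    [0,0,1],
    [0,0,1],
    [0,0,1],
    [0,0,1],
    [0,0,0.3],
    [0,0,0],
  ],
)

```text
time: 8.18
position: [0.5136, 0.1831, 0.1214]
tcp_rot: [3.14, -0.001, 1.221]
ft_force: [-0.1, -0.1, -0.4]
gripper_width: 0.0852
```

Emit:
arm_command(
  delta_pos=[
    [0,0,0.2],
    [0,0,0.2],
    [0,0,0.2],
    [0,0,0.2],
    [0,0,0.1],
    [0,0,0],
  ],
  twist=[
    [0,0,0],
    [0,0,0],
    [0,0,0],
    [0,0,0],
    [0,0,0],
    [0,0,0],
  ],
)

```text
time: 8.68
position: [0.5128, 0.1825, 0.0977]
tcp_rot: [-3.14, 0.001, 1.223]
ft_force: [0.6, -0.6, 1.1]
gripper_width: 0.0851
```

Emit:
arm_command(
  delta_pos=[
    [0,0,0],
    [0,0,0],
    [0,0,0],
    [0,0,0],
    [0,0,0],
    [0,0,0],
    [0,0,0],
    [0,0,0],
  ],
  twist=[
    [0,0,0],
    [0,0,0],
    [0,0,0],
    [0,0,0],
    [0,0,0],
    [0,0,0],
    [0,0,0],
    [0,0,0],
  ],
  gripper=1,
)

```text
time: 9.35
position: [0.5121, 0.1829, 0.0987]
tcp_rot: [-3.14, 0.001, 1.223]
ft_force: [-4.2, 0.0, 6.3]
gripper_width: 0.0104
```

Emit:
arm_command(
  delta_pos=[
    [0,0,0],
    [0,0,0],
    [0,0,0],
    [0,0,0],
    [0,0,0],
    [0,0,0],
    [0,0,0],
    [0,0,0],
  ],
  twist=[
    [0,0,-1],
    [0,0,-1],
    [0,0,-1],
    [0,0,-1],
    [0,0,-1],
    [0,0,-1],
    [0,0,-1],
    [0,0,-1],
  ],
)

```text
time: 10.02
position: [0.5113, 0.1828, 0.0987]
tcp_rot: [-3.139, -0.001, 2.189]
ft_force: [-6.6, -0.1, 6.6]
gripper_width: 0.0102
```

Emit:
arm_command(
  delta_pos=[
    [0,0,0],
    [0,0,0],
    [0,0,0],
    [0,0,0],
    [0,0,0],
    [0,0,0],
    [0,0,0],
    [0,0,0],
  ],
  twist=[
    [0,0,-1],
    [0,0,-1],
    [0,0,-1],
    [0,0,-1],
    [0,0,-1],
    [0,0,-1],
    [0,0,-0.3],
    [0,0,0],
  ],
)

```text
time: 10.68
position: [0.5108, 0.1823, 0.0987]
tcp_rot: [-3.139, -0.004, 2.939]
ft_force: [-7.9, -2.9, 9.9]
gripper_width: 0.0105
```

```bash
python3 - <<'E'
from h import *
env=rig()
d,s=snap(env,'wrist','w4');print(s['position'],s['tcp_rot'],s['gripper_width'],s['moment'],s['ft_force'])
a=cv2.imread('pics/w4.png')[60:330,170:470]
cv2.imwrite('pics/c4.png',cv2.convertScaleAbs(cv2.resize(a,None,fx=2,fy=2),alpha=1.6,beta=10))
E
```

```text
[0.51084151 0.18226606 0.09871482] [-3.13946313 -0.00369468  2.93930899] 0.010464098643899671 [-0.26561353  1.64002418 -0.24527558] [-7.91338963 -2.86117533  9.87242343]
```

Emit:
arm_command(
  delta_pos=[
    [0,0,0],
    [0,0,0],
  ],
  twist=[
    [0,0,-0.4],
    [0,0,0],
  ],
)

```text
time: 10.9
position: [0.5109, 0.1822, 0.0987]
tcp_rot: [-3.14, -0.004, 2.985]
ft_force: [-8.2, -1.5, 10.2]
gripper_width: 0.0104
```

```bash
python3 - <<'E'
from h import *
env=rig()
s=env.state();print(s['position'],s['tcp_rot'],s['gripper_width'],s['moment'],s['ft_force'])
E
```

```text
[0.51087155 0.18222502 0.09873228] [-3.13963206 -0.00405594  2.98471118] 0.01038684811057763 [-0.21038951  1.69350784 -0.99026416] [-8.23821242 -1.47700577 10.18949391]
```

View pics/c4.png

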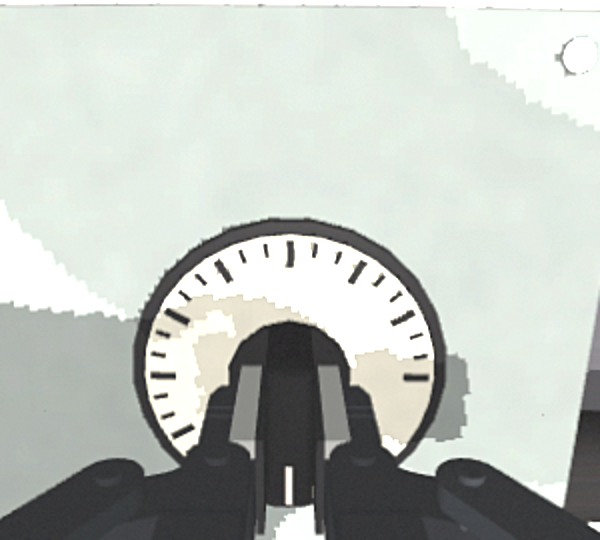

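Emit:
arm_command(
  delta_pos=[
    [0,0,0],
    [0,0,0],
    [0,0,0],
  ],
  twist=[
    [0,0,0.35],
    [0,0,0],
    [0,0,0],
  ],
)

```text
time: 11.15
position: [0.5109, 0.1823, 0.0987]
tcp_rot: [-3.139, -0.003, 2.943]
ft_force: [-7.5, -1.3, 9.4]
gripper_width: 0.0104
```

Emit:
arm_command(
  delta_pos=[
    [0,0,0],
    [0,0,0],
    [0,0,0],
    [0,0,0],
    [0,0,-1],
    [0,0,-1],
    [0,0,-1],
    [0,0,-1],
  ],
  twist=[
    [0,0,0],
    [0,0,0],
    [0,0,0],
    [0,0,0],
    [0,0,0],
    [0,0,0],
    [0,0,0],
    [0,0,0],
  ],
  gripper=0,
)

```text
time: 11.82
position: [0.5133, 0.1828, 0.1995]
tcp_rot: [3.141, -0.0, 2.945]
ft_force: [0.5, -0.2, -0.2]
gripper_width: 0.085
```

Emit:
arm_command(
  delta_pos=[
    [0,-1,0],
    [0,-1,0],
    [0,-1,0],
    [0,-1,0],
    [0,-1,0],
    [0,-1,0],
    [0,-1,0],
    [0,-1,0],
  ],
  twist=[
    [0,0,0],
    [0,0,0],
    [0,0,0],
    [0,0,0],
    [0,0,0],
    [0,0,0],
    [0,0,0],
    [0,0,0],
  ],
)

```text
time: 12.48
position: [0.4741, -0.0146, 0.1986]
tcp_rot: [3.142, 0.001, 2.945]
ft_force: [-0.2, -0.6, -0.2]
gripper_width: 0.0857
```

Emit:
arm_command(
  delta_pos=[
    [0,-1,0],
    [0,-1,0],
    [0,-1,0],
    [0,-1,0],
    [0,-1,0],
    [0,-1,0],
    [0,-1,0],
    [0,-1,0],
  ],
  twist=[
    [0,0,0],
    [0,0,0],
    [0,0,0],
    [0,0,0],
    [0,0,0],
    [0,0,0],
    [0,0,0],
    [0,0,0],
  ],
)

```text
time: 13.15
position: [0.4348, -0.211, 0.1986]
tcp_rot: [-3.141, 0.001, 2.944]
ft_force: [1.1, 0.0, -0.2]
gripper_width: 0.0852
```

Emit:
arm_command(
  delta_pos=[
    [0,-1,0],
    [0,-1,0],
    [0,-0.4,0],
    [0,0,0],
    [0,0,0],
  ],
  twist=[
    [0,0,-0.75],
    [0,0,0],
    [0,0,0],
    [0,0,0],
    [0,0,0],
  ],
)

```text
time: 13.57
position: [0.4265, -0.268, 0.1985]
tcp_rot: [3.14, 0.0, 3.034]
ft_force: [0.9, 0.2, -0.2]
gripper_width: 0.0852
```

```bash
python3 - <<'E'
from h import *
env=rig()
d,s=snap(env,'wrist','w5');print(s['position'],s['tcp_rot'],s['q'],s['gripper_width'],s['moment'],s['ft_force'])
print(proj('w5',(.422,-.27,.093)))
a=cv2.imread('pics/w5.png')[60:360,150:550]
cv2.imwrite('pics/c5.png',cv2.convertScaleAbs(cv2.resize(a,None,fx=2,fy=2,interpolation=2),alpha=1.6,beta=10))
E
```

```text
[ 0.42653831 -0.26804072  0.19846628] [3.14041352e+00 3.84226487e-04 3.03386459e+00] [ 1.16374398  0.61768017 -1.01441471  1.91585693  0.63643729  0.9714098
  1.31283813] 0.08516033823987974 [ 0.01372403 -0.02812476 -0.04491147] [ 0.91149515  0.19969294 -0.18589355]
[312.3 184.9]
```

View pics/c5.png

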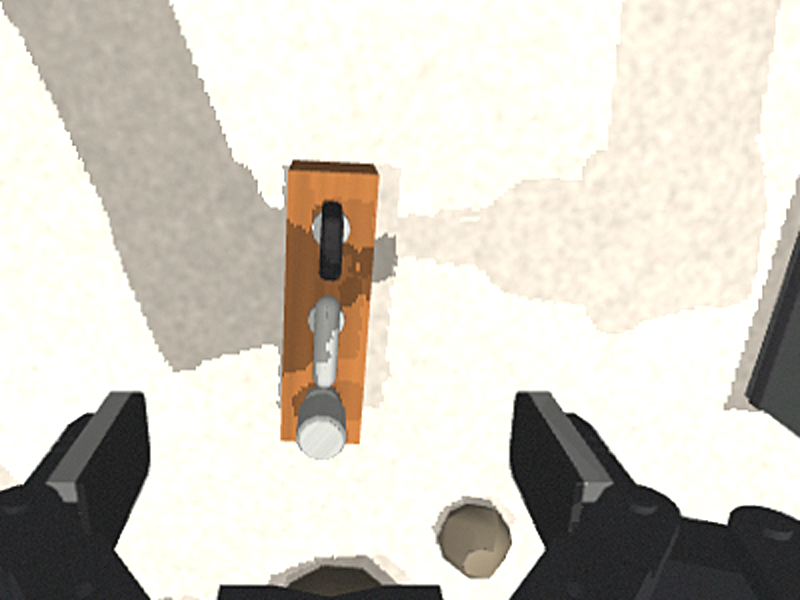

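```bash
python3 - <<'E'
from h import *
f=lambda u,v,h: at('w5',150+u/2,60+v/2,h)
ang=lambda a,b:np.arctan2(*(b-a)[:2][::-1])
print('shoulder',f(331,228,.051),'top end',f(331,279,.093),'top start~',f(330,212,.093))
L=[f(291,172,.045),f(281,440,.045)];R=[f(378,176,.045),f(360,443,.045)]
print(L,R,ang(*L),ang(*R),sum(L+R)/4)
k=f(321,438,.09);print('kiln',k)
print(f(331,300,.073),f(323,385,.073))
E
```

```text
shoulder [ 0.4221 -0.267   0.051 ] top end [ 0.4358 -0.2686  0.093 ] top start~ [ 0.4053 -0.2658  0.093 ]
[array([ 0.3926, -0.2841,  0.045 ]), array([ 0.5454, -0.3093,  0.045 ])] [array([ 0.3993, -0.2406,  0.045 ]), array([ 0.5523, -0.2639,  0.045 ])] -0.1634501652475747 -0.15112643705929796 [ 0.4724   -0.274475  0.045   ]
kiln [ 0.5187 -0.2824  0.09  ]
[ 0.4529 -0.2703  0.073 ] [ 0.4984 -0.2793  0.073 ]
```

Emit:
arm_command(
  delta_pos=[
    [0.18,-0.02,0],
    [0,0,1],
    [0,0,1],
    [0,0,1],
    [0,0,1],
    [0,0,0.8],
    [0,0,0.7],
    [0,0,0],
  ],
  twist=[
    [0,0,0.28],
    [0,0,0],
    [0,0,0],
    [0,0,0],
    [0,0,0],
    [0,0,0],
    [0,0,0],
    [0,0,0],
  ],
)

```text
time: 14.28
position: [0.42, -0.2666, 0.0588]
tcp_rot: [3.14, -0.005, 3.002]
ft_force: [-0.9, -0.3, 0.5]
gripper_width: 0.0856
```

Emit:
arm_command(
  delta_pos=[
    [0,0,0.4],
    [0,0,0.36],
    [0,0,0],
    [0,0,0],
  ],
  twist=[
    [0,0,0],
    [0,0,0],
    [0,0,0],
    [0,0,0],
  ],
)

```text
time: 14.62
position: [0.4219, -0.2687, 0.0422]
tcp_rot: [-3.141, 0.0, 3.001]
ft_force: [0.4, 0.1, -0.2]
gripper_width: 0.0852
```

Emit:
arm_command(
  delta_pos=[
    [0,0,0],
    [0,0,0],
    [0,0,0],
    [0,0,0],
    [0,0,0],
    [0,0,0],
    [0,0,0],
    [0,0,0],
  ],
  twist=[
    [0,0,0],
    [0,0,0],
    [0,0,0],
    [0,0,0],
    [0,0,0],
    [0,0,0],
    [0,0,0],
    [0,0,0],
  ],
  gripper=1,
  newtons=60,
)

```text
time: 15.28
position: [0.422, -0.2682, 0.0421]
tcp_rot: [3.141, 0.0, 3.001]
ft_force: [0.2, 2.1, 1.0]
gripper_width: 0.0091
```

Emit:
arm_command(
  delta_pos=[
    [0,0,-0.6],
    [0,0,-0.8],
    [0,0,-0.8],
    [0,0,-1],
    [0,0,-1],
    [0,0,-0.8],
    [0,0,0],
    [0,0,0],
  ],
  twist=[
    [0,0,0],
    [0,0,0],
    [0,0,0],
    [0,0,0],
    [0,0,0],
    [0,0,0],
    [0,0,0],
    [0,0,0],
  ],
)

```text
time: 15.95
position: [0.422, -0.2695, 0.1677]
tcp_rot: [-3.14, 0.001, 3.0]
ft_force: [0.6, 0.6, -0.6]
gripper_width: 0.0095
```

Emit:
arm_command(
  delta_pos=[
    [0,0.6,0],
    [-0.1,0.98,0],
    [-0.1,0.98,0],
    [-0.1,0.98,0],
    [-0.1,0.98,0],
    [-0.1,0.98,0],
    [-0.1,0.98,0],
    [-0.1,0.98,0],
  ],
  twist=[
    [0,0,0],
    [0,0,0],
    [0,0,0],
    [0,0,0],
    [0,0,0],
    [0,0,0],
    [0,0,0],
    [0,0,0],
  ],
)

```text
time: 16.62
position: [0.4643, -0.0858, 0.1657]
tcp_rot: [-3.141, -0.003, 3.001]
ft_force: [0.1, -0.1, 0.6]
gripper_width: 0.0092
```

Emit:
arm_command(
  delta_pos=[
    [0,1,0],
    [0,1,0],
    [0,1,0],
    [0,1,0],
    [-0.06,1,0],
    [0,0.8,0],
    [0,0.6,0],
    [0,0,0],
  ],
  twist=[
    [0,0,0],
    [0,0,0],
    [0,0,0],
    [0,0,0],
    [0,0,0],
    [0,0,0],
    [0,0,0.52],
    [0,0,0],
  ],
)

```text
time: 17.28
position: [0.4888, 0.0753, 0.1663]
tcp_rot: [3.139, -0.001, 2.942]
ft_force: [-0.4, 0.3, -0.1]
gripper_width: 0.0092
```

```bash
python3 - <<'E'
from h import *
env=rig()
d,s=snap(env,'wrist','w6');print(s['position'],s['tcp_rot'],s['q'],s['gripper_width'],s['moment'],s['ft_force'])
snap(env,'side','s6');snap(env,'scene','k6')
print('lock',proj('w6',(.49,.0735,.1)),proj('s6',(.49,.0735,.1)),proj('k6',(.49,.0735,.1)))
a=cv2.imread('pics/w6.png')[110:310,200:430];u,v=proj('s6',(.49,.0735,.13)).astype(int);b=cv2.imread('pics/s6.png')[v-45:v+45,u-45:u+45]
u2,v2=proj('k6',(.49,.0735,.13)).astype(int);c=cv2.imread('pics/k6.png')[v2-45:v2+45,u2-45:u2+45];print(u-45,v-45,u2-45,v2-45)
a=cv2.resize(a,None,fx=2,fy=2,interpolation=2);b=cv2.resize(b,None,fx=3.3,fy=3.3,interpolation=2);c=cv2.resize(c,None,fx=3.3,fy=3.3,interpolation=2)
o=np.zeros((594,460+297,3),np.uint8);o[:400,:460]=a;o[:297,460:]=b;o[297:594,460:]=c
cv2.imwrite('pics/c6.png',cv2.convertScaleAbs(o,alpha=1.6,beta=10))
E
```

```text
[0.48880516 0.07525472 0.16628514] [ 3.13946055e+00 -1.05739254e-03  2.94196078e+00] [ 0.38729566  0.61552373 -0.90061862  1.97573554  0.63631695  0.86017226
  0.50927217] 0.00922824744614223 [ 0.04137452 -0.02938015  0.04026423] [-0.35462774  0.27107148 -0.09748206]
lock [313.1 205.4] [282.9 159.7] [350.5 135.8]
237 106 305 82
```

View pics/c6.png

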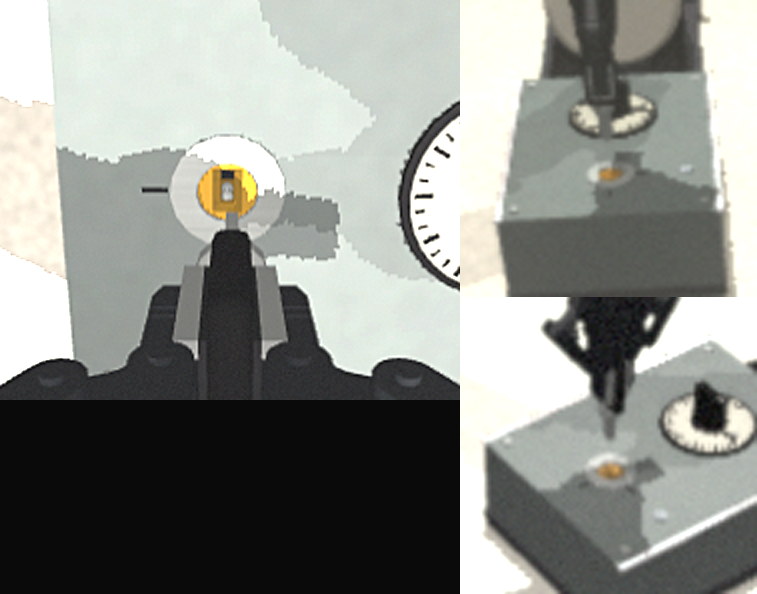

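```bash
python3 - <<'E'
from h import *
h=.139
for n,t,l in [('w6',(315.5,216.5),(314,204.7)),('s6',(281.2,147.5),(282.5,158.7)),('k6',(350.8,124.4),(350.8,134.6))]:
    print(n,at(n,*t,h),at(n,*l,.1))
# triangulate tip from three rays
A=np.zeros((3,3));b=np.zeros(3)
for n,t in [('w6',(315.5,216.5)),('s6',(281.2,147.5)),('k6',(350.8,124.4))]:
    o,d=ray(n,*t);d=d/np.linalg.norm(d);M=np.eye(3)-np.outer(d,d);A+=M;b+=M@o
print(np.linalg.solve(A,b))
print('slot',np.arctan2(*(at('w6',314,192,.1)-at('w6',314,216,.1))[:2][::-1]))
for v in (195.5,213): print(at('w6',314,v,.1))
E
```

```text
w6 [0.4849 0.0762 0.139 ] [0.4896 0.0743 0.1   ]
s6 [0.4895 0.0805 0.139 ] [0.49   0.0793 0.1   ]
k6 [0.4871 0.0764 0.139 ] [0.4873 0.0781 0.1   ]
[0.48706899 0.07638931 0.13984846]
slot 2.9411940997639148
[0.4823 0.0758 0.1   ]
[0.4963 0.0729 0.1   ]
```

Emit:
arm_command(
  delta_pos=[
    [-0.04,0,0.4],
    [0,0,0.5],
    [0,0,0.5],
    [0,0,0],
    [0,0,0],
  ],
  twist=[
    [0,0,0],
    [0,0,0],
    [0,0,0],
    [0,0,0],
    [0,0,0],
  ],
)

```text
time: 17.85
position: [0.4892, 0.0708, 0.1307]
tcp_rot: [-3.141, -0.003, 2.939]
ft_force: [0.8, 0.2, 0.2]
gripper_width: 0.0089
```

Emit:
arm_command(
  delta_pos=[
    [0,0,0.1],
    [0,0,0.1],
    [0,0,0.1],
    [0,0,0],
  ],
  twist=[
    [0,0,0],
    [0,0,0],
    [0,0,0],
    [0,0,0],
  ],
)

```text
time: 18.18
position: [0.4901, 0.0713, 0.1243]
tcp_rot: [-3.141, -0.0, 2.939]
ft_force: [0.1, -0.5, -0.6]
gripper_width: 0.0088
```

Emit:
arm_command(
  delta_pos=[
    [0,0,0.08],
    [0,0,0.08],
    [0,0,0],
  ],
  twist=[
    [0,0,0],
    [0,0,0],
    [0,0,0],
  ],
)

```text
time: 18.43
position: [0.4906, 0.0722, 0.1205]
tcp_rot: [3.14, 0.001, 2.939]
ft_force: [0.2, 1.8, -1.7]
gripper_width: 0.0091
```

Emit:
arm_command(
  delta_pos=[
    [0,0,0.08],
    [0,0,0.08],
    [0,0,0],
  ],
  twist=[
    [0,0,0],
    [0,0,0],
    [0,0,0],
  ],
)

```text
time: 18.68
position: [0.4901, 0.0724, 0.1164]
tcp_rot: [3.14, -0.0, 2.939]
ft_force: [-0.5, 2.5, -0.9]
gripper_width: 0.009
```

Emit:
arm_command(
  delta_pos=[
    [0,0,0.06],
    [0,0,0.06],
    [0,0,0],
  ],
  twist=[
    [0,0,0],
    [0,0,0],
    [0,0,0],
  ],
)

```text
time: 18.93
position: [0.4902, 0.0725, 0.1149]
tcp_rot: [3.141, 0.001, 2.939]
ft_force: [-4.2, 2.5, 15.2]
gripper_width: 0.009
```

Emit:
arm_command(
  delta_pos=[
    [0,0.03,-0.04],
    [-0.05,0,0],
    [0,0,0],
  ],
  twist=[
    [0,0,0],
    [0,0,0],
    [0,0,0],
  ],
)

```text
time: 19.18
position: [0.4904, 0.0725, 0.1152]
tcp_rot: [-3.141, -0.001, 2.939]
ft_force: [-4.6, 2.6, 11.6]
gripper_width: 0.009
```

Emit:
arm_command(
  delta_pos=[
    [-0.05,0,0],
    [0,0,0],
  ],
  twist=[
    [0,0,0],
    [0,0,0],
  ],
)

```text
time: 19.35
position: [0.4906, 0.0724, 0.1152]
tcp_rot: [-3.141, -0.003, 2.939]
ft_force: [-7.2, 2.8, 13.6]
gripper_width: 0.0092
```

Emit:
arm_command(
  delta_pos=[
    [-0.06,0,-0.03],
    [-0.04,0,0],
    [0,0,0],
  ],
  twist=[
    [0,0,0],
    [0,0,0],
    [0,0,0],
  ],
)

```text
time: 19.6
position: [0.4912, 0.0723, 0.1153]
tcp_rot: [-3.14, -0.006, 2.94]
ft_force: [-9.3, 4.6, 10.5]
gripper_width: 0.0095
```

Emit:
arm_command(
  delta_pos=[
    [0.1,0,-0.04],
    [0.1,0,0],
    [0,0,0.04],
    [0,0,0.04],
    [0,0,0],
  ],
  twist=[
    [0,0,0],
    [0,0,0],
    [0,0,0],
    [0,0,0],
    [0,0,0],
  ],
)

```text
time: 20.02
position: [0.4905, 0.0726, 0.1151]
tcp_rot: [3.142, 0.001, 2.939]
ft_force: [-2.5, 3.0, 9.3]
gripper_width: 0.0089
```

Emit:
arm_command(
  delta_pos=[
    [0,0,0.04],
    [0,0,0],
  ],
  twist=[
    [0,0,0],
    [0,0,0],
  ],
)

```text
time: 20.18
position: [0.4906, 0.0726, 0.1147]
tcp_rot: [-3.141, 0.001, 2.939]
ft_force: [-3.8, 1.8, 17.2]
gripper_width: 0.0091
```

Emit:
arm_command(
  delta_pos=[
    [0,0,-0.05],
    [-0.1,0.04,0],
    [-0.1,0,0],
    [0,0,0],
  ],
  twist=[
    [0,0,0],
    [0,0,0],
    [0,0,0],
    [0,0,0],
  ],
)

```text
time: 20.52
position: [0.4927, 0.0727, 0.1149]
tcp_rot: [-3.14, -0.004, 2.939]
ft_force: [-8.7, 4.0, 14.6]
gripper_width: 0.0091
```

Emit:
arm_command(
  delta_pos=[
    [-0.1,0,-0.01],
    [-0.06,0,0],
    [0,0,0],
  ],
  twist=[
    [0,0,0],
    [0,0,0],
    [0,0,0],
  ],
)

```text
time: 20.77
position: [0.496, 0.0719, 0.1148]
tcp_rot: [-3.14, -0.006, 2.939]
ft_force: [-9.0, 3.4, 10.3]
gripper_width: 0.0093
```

Emit:
arm_command(
  delta_pos=[
    [0.1,0,-0.06],
    [0.15,0,0],
    [0.11,0,0],
    [0,0,0.05],
    [0,0,0.05],
    [0,0,0],
  ],
  twist=[
    [0,0,0],
    [0,0,0],
    [0,0,0],
    [0,0,0],
    [0,0,0],
    [0,0,0],
  ],
)

```text
time: 21.27
position: [0.4928, 0.0726, 0.1142]
tcp_rot: [3.141, 0.004, 2.938]
ft_force: [6.2, 0.3, 0.2]
gripper_width: 0.0089
```

Emit:
arm_command(
  delta_pos=[
    [0,0,0.06],
    [0,0,0.06],
    [0,0,0],
  ],
  twist=[
    [0,0,0],
    [0,0,0],
    [0,0,0],
  ],
)

```text
time: 21.52
position: [0.4927, 0.0727, 0.1113]
tcp_rot: [3.141, 0.004, 2.938]
ft_force: [5.4, 0.2, 2.5]
gripper_width: 0.0089
```

```bash
python3 - <<'E'
from h import *
env=rig()
snap(env,'wrist','w7');d,s=snap(env,'side','s7');snap(env,'scene','k7');print(s['position'],s['ft_force'],s['moment'])
a=cv2.imread('pics/w7.png')[150:330,220:410]
b=cv2.imread('pics/s7.png')[95:175,240:325];c=cv2.imread('pics/k7.png')[75:155,310:395]
a=cv2.resize(a,None,fx=2.3,fy=2.3,interpolation=2);b=cv2.resize(b,None,fx=3.7,fy=3.7,interpolation=2);c=cv2.resize(c,None,fx=3.7,fy=3.7,interpolation=2)
o=np.zeros((592,a.shape[1]+b.shape[1],3),np.uint8);o[:a.shape[0],:a.shape[1]]=a;o[:296,a.shape[1]:]=b;o[296:592,a.shape[1]:]=c;print(o.shape)
cv2.imwrite('pics/c7.png',cv2.convertScaleAbs(o,alpha=1.8,beta=15))
E
```

```text
[0.49268979 0.07273687 0.11130943] [4.98425451 0.07904147 2.74621046] [ 0.02617527 -1.2938727  -0.03680217]
(592, 751, 3)
```

View pics/c7.png

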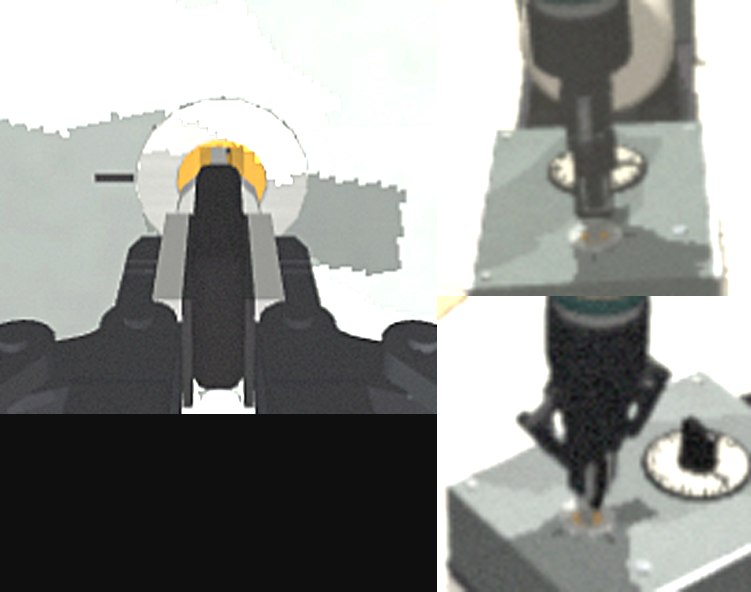

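Emit:
arm_command(
  delta_pos=[
    [-0.08,0,0.06],
    [0,0,0.06],
    [0,0,0.06],
    [0,0,0],
  ],
  twist=[
    [0,0,0],
    [0,0,0],
    [0,0,0],
    [0,0,0],
  ],
)

```text
time: 22.0
position: [0.493, 0.0726, 0.1063]
tcp_rot: [3.141, 0.001, 2.938]
ft_force: [2.7, 1.5, 1.9]
gripper_width: 0.0093
```

Emit:
arm_command(
  delta_pos=[
    [0,0,0.06],
    [0,0,0.06],
    [0,0,0],
  ],
  twist=[
    [0,0,0],
    [0,0,0],
    [0,0,0],
  ],
)

```text
time: 22.25
position: [0.493, 0.0727, 0.1037]
tcp_rot: [-3.141, 0.001, 2.938]
ft_force: [2.2, 0.5, 5.9]
gripper_width: 0.0093
```

Emit:
arm_command(
  delta_pos=[
    [0,0,0.04],
    [0,0,0],
  ],
  twist=[
    [0,0,0],
    [0,0,0],
  ],
)

```text
time: 22.42
position: [0.493, 0.0727, 0.1028]
tcp_rot: [-3.142, 0.001, 2.938]
ft_force: [1.2, 1.6, 7.7]
gripper_width: 0.0092
```

Emit:
arm_command(
  delta_pos=[
    [0,0,0.04],
    [0,0,0],
  ],
  twist=[
    [0,0,0],
    [0,0,0],
  ],
)

```text
time: 22.58
position: [0.493, 0.0727, 0.1017]
tcp_rot: [-3.142, 0.001, 2.938]
ft_force: [2.1, 0.5, 5.8]
gripper_width: 0.0094
```

Emit:
arm_command(
  delta_pos=[
    [0.04,0,0.04],
    [0,0,0.04],
    [0,0,0],
  ],
  twist=[
    [0,0,0],
    [0,0,0],
    [0,0,0],
  ],
)

```text
time: 22.83
position: [0.4928, 0.0727, 0.0999]
tcp_rot: [3.141, 0.002, 2.938]
ft_force: [3.4, -0.7, 6.8]
gripper_width: 0.0092
```

Emit:
arm_command(
  delta_pos=[
    [0.02,0,0.04],
    [0,0,0.04],
    [0,0,0],
  ],
  twist=[
    [0,0,0],
    [0,0,0],
    [0,0,0],
  ],
)

```text
time: 23.08
position: [0.4927, 0.0728, 0.098]
tcp_rot: [3.141, 0.003, 2.938]
ft_force: [4.8, -0.6, 5.6]
gripper_width: 0.0089
```

Emit:
arm_command(
  delta_pos=[
    [0,0,0.04],
    [0,0,0],
  ],
  twist=[
    [0,0,0],
    [0,0,0],
  ],
)

```text
time: 23.25
position: [0.4927, 0.0728, 0.097]
tcp_rot: [3.141, 0.003, 2.938]
ft_force: [4.1, 0.6, 6.6]
gripper_width: 0.0096
```

```bash
python3 - <<'E'
from h import *
env=rig()
d,s=snap(env,'wrist','w8');print(s['position'],s['ft_force'],s['moment'])
for n in ('w6','w7','w8'):
    g=cv2.cvtColor(cv2.imread(f'pics/{n}.png'),6).astype(int)
    print(n,g[190:350,312:319].mean(1).astype(int).tolist())
    print('  row260',g[260,280:350].tolist())
P=[cv2.resize(cv2.imread(f'pics/{n}.png')[180:330,250:380],None,fx=2,fy=3.4,interpolation=2) for n in('w6','w7','w8')]
cv2.imwrite('pics/c8.png',cv2.convertScaleAbs(np.hstack(P),alpha=2.2,beta=20))
E
```

```text
[0.49268465 0.07282024 0.09698515] [4.07638636 0.58917584 6.63051462] [ 3.32470209e-04 -1.11018271e+00  2.53896906e-02]
w6 [191, 169, 159, 172, 132, 49, 41, 44, 38, 52, 65, 74, 83, 89, 86, 83, 90, 98, 103, 93, 73, 75, 82, 80, 78, 79, 82, 79, 79, 77, 75, 78, 79, 82, 63, 21, 15, 18, 18, 16, 19, 18, 17, 18, 18, 18, 16, 17, 18, 17, 18, 18, 18, 19, 19, 18, 19, 17, 19, 18, 18, 18, 18, 18, 19, 17, 17, 18, 18, 20, 20, 22, 21, 21, 22, 23, 23, 22, 23, 23, 23, 24, 23, 22, 23, 23, 24, 23, 23, 24, 23, 24, 23, 24, 23, 23, 22, 23, 23, 22, 24, 22, 23, 23, 22, 22, 22, 23, 23, 22, 23, 22, 22, 22, 23, 21, 23, 22, 23, 23, 23, 22, 22, 23, 21, 23, 22, 21, 16, 21, 119, 232, 217, 214, 214, 214, 214, 214, 214, 214, 214, 214, 214, 214, 214, 214, 214, 213, 213, 212, 212, 212, 210, 208, 209, 211, 213, 214, 214, 214]
  row260 [24, 23, 29, 22, 24, 24, 25, 25, 17, 63, 74, 71, 71, 71, 71, 71, 71, 70, 73, 75, 61, 15, 18, 16, 17, 21, 17, 17, 21, 18, 22, 20, 18, 20, 21, 18, 23, 22, 21, 21, 17, 21, 18, 19, 20, 13, 16, 23, 21, 63, 74, 71, 70, 70, 71, 72, 71, 71, 72, 73, 55, 16, 23, 23, 23, 25, 24, 23, 25, 25]
w7 [153, 1
[... 1270 characters left out ...]
0, 19, 21, 20, 20, 20, 21, 22, 22, 24, 23, 25, 23, 25, 25, 25, 25, 24, 24, 24, 26, 25, 25, 26, 25, 23, 25, 24, 25, 25, 25, 24, 24, 24, 25, 25, 24, 25, 25, 25, 24, 24, 24, 25, 24, 25, 25, 24, 25, 25, 24, 24, 25, 24, 24, 25, 26, 24, 25, 26, 24, 24, 24, 20, 21, 82, 164, 152, 150, 150, 150, 150, 150, 149, 149, 149, 152, 133, 89, 97, 115, 155, 175, 172, 171, 170, 170, 170, 170, 170, 171, 169, 184, 199, 205, 165]
  row260 [26, 24, 26, 24, 26, 27, 29, 26, 19, 70, 80, 77, 78, 78, 77, 78, 78, 77, 78, 80, 68, 14, 22, 19, 21, 23, 19, 22, 21, 20, 19, 21, 21, 21, 23, 20, 20, 22, 22, 22, 21, 23, 19, 21, 19, 20, 22, 24, 26, 70, 80, 78, 77, 78, 77, 78, 76, 77, 77, 80, 60, 22, 22, 26, 26, 28, 27, 26, 28, 27]
```

Emit:
arm_command(
  delta_pos=[
    [0,0,0.04],
    [0,0,0],
  ],
  twist=[
    [0,0,0],
    [0,0,0],
  ],
)

```text
time: 23.47
position: [0.4927, 0.0728, 0.0967]
tcp_rot: [-3.141, 0.004, 2.938]
ft_force: [2.8, -0.9, 14.3]
gripper_width: 0.009
```

Emit:
arm_command(
  delta_pos=[
    [0,0,0.04],
    [0,0,0],
  ],
  twist=[
    [0,0,0],
    [0,0,0],
  ],
)

```text
time: 23.63
position: [0.4928, 0.0729, 0.0965]
tcp_rot: [-3.141, 0.004, 2.938]
ft_force: [0.3, -1.8, 23.4]
gripper_width: 0.0094
```

Emit:
arm_command(
  delta_pos=[
    [0,0,-0.02],
    [0,0,0],
    [0,0,0],
    [0,0,0],
    [0,0,0],
    [0,0,0],
  ],
  twist=[
    [0,0,0],
    [0,0,0],
    [0,0,0.5],
    [0,0,1],
    [0,0,1],
    [0,0,0.5],
  ],
)

```text
time: 24.13
position: [0.492, 0.0717, 0.0966]
tcp_rot: [-3.14, 0.004, 2.572]
ft_force: [-1.3, -2.5, 20.5]
gripper_width: 0.0088
```

```bash
python3 - <<'E'
from h import *
env=rig()
s=env.state();print(s['position'],s['tcp_rot'],s['gripper_width'],s['moment'],s['ft_force'],s['q'])
E
```

```text
[0.4919859  0.07165409 0.09657083] [-3.14004244  0.00388092  2.57245077] 0.008759000417762876 [-0.80894936  0.01265537  0.01844165] [-1.27589541 -2.50349169 20.53683109] [ 0.25436221  0.67874441 -0.69247423  2.03417539  0.70186681  0.677015
  0.10056499]
```

Emit:
arm_command(
  delta_pos=[
    [0,-0.02,0],
    [0,-0.02,0],
    [0,-0.02,0],
    [0,-0.02,0],
    [0,-0.02,0],
    [0,0,0],
    [0,0,0],
  ],
  twist=[
    [0,0,1],
    [0,0,1],
    [0,0,1],
    [0,0,1],
    [0,0,1],
    [0,0,1],
    [0,0,0],
  ],
)

```text
time: 24.72
position: [0.4893, 0.0702, 0.0965]
tcp_rot: [3.142, 0.003, 1.853]
ft_force: [-1.7, -0.6, 21.7]
gripper_width: 0.0089
```

```bash
python3 - <<'E'
from h import *
env=rig()
s=env.state();print(s['position'],s['tcp_rot'],s['gripper_width'],s['moment'],s['ft_force'],s['q'])
E
```

```text
[0.48930336 0.07019756 0.09652626] [3.14150643 0.00327651 1.85290662] 0.008941287118649718 [-0.56275569  0.36163566  0.06402589] [-1.74497901 -0.552691   21.73331181] [ 0.13272568  0.62926298 -0.49438339  2.04373201  0.5289162   0.59397801
 -0.44716048]
```

Emit:
arm_command(
  delta_pos=[
    [0,-0.02,0],
    [0,-0.01,0],
    [0,-0.01,0],
    [0,0,0],
    [0,0,0],
    [0,0,0],
  ],
  twist=[
    [0,0,1],
    [0,0,1],
    [0,0,1],
    [0,0,1],
    [0,0,1],
    [0,0,0],
  ],
)

```text
time: 25.22
position: [0.4875, 0.0704, 0.0965]
tcp_rot: [3.141, 0.002, 1.253]
ft_force: [-2.9, -0.7, 22.5]
gripper_width: 0.0091
```

```bash
python3 - <<'E'
from h import *
env=rig()
s=env.state();print(s['position'],s['tcp_rot'],s['gripper_width'],s['moment'],s['ft_force'])
E
```

```text
[0.48748028 0.07044258 0.09648546] [3.14135760e+00 2.38643603e-03 1.25321891e+00] 0.009076823490816986 [-0.32889862  0.83542832  0.10811006] [-2.9270797  -0.74090819 22.51809111]
```

Emit:
arm_command(
  delta_pos=[
    [0,0,0],
    [0,0,0],
  ],
  twist=[
    [0,0,0.7],
    [0,0,0],
  ],
)

```text
time: 25.38
position: [0.4872, 0.0706, 0.0964]
tcp_rot: [-3.141, 0.002, 1.171]
ft_force: [-3.7, -0.5, 24.4]
gripper_width: 0.0093
```

```bash
python3 - <<'E'
from h import *
env=rig()
s=env.state();print(s['position'],s['tcp_rot'],s['gripper_width'],s['moment'],s['ft_force'])
E
```

```text
[0.48718584 0.07060863 0.09644892] [-3.14133556e+00  2.27325265e-03  1.17128863e+00] 0.009261654015282448 [-0.17083564  0.96689462  0.12243088] [-3.7078271  -0.49788833 24.39080209]
```

Emit:
arm_command(
  delta_pos=[
    [0,0,0],
    [0,0,0],
  ],
  twist=[
    [0,0,0.7],
    [0,0,0],
  ],
)

```text
time: 25.55
position: [0.4869, 0.0709, 0.0964]
tcp_rot: [-3.141, 0.002, 1.088]
ft_force: [-3.2, 0.4, 24.5]
gripper_width: 0.0092
```

```bash
python3 - <<'E'
from h import *
env=rig()
s=env.state();print(s['position'],s['tcp_rot'],s['gripper_width'],s['moment'],s['ft_force'])
E
```

```text
[0.48686506 0.0708837  0.09643719] [-3.14094573e+00  2.32181679e-03  1.08842124e+00] 0.009215858029803261 [-0.04217436  1.1035081   0.32506917] [-3.21918842  0.39707692 24.47844767]
```

Emit:
arm_command(
  delta_pos=[
    [0,0,0],
    [0,0,0],
    [0,0,0],
  ],
  twist=[
    [0,0,0.4],
    [0,0,0],
    [0,0,0],
  ],
)

```text
time: 25.8
position: [0.4868, 0.071, 0.0965]
tcp_rot: [-3.141, 0.002, 1.045]
ft_force: [-4.3, -0.5, 24.8]
gripper_width: 0.0093
```

```bash
python3 - <<'E'
from h import *
env=rig()
d,s=snap(env,'wrist','w9');print(s['position'],s['tcp_rot'],s['gripper_width'],s['moment'],s['ft_force'])
snap(env,'side','s9');snap(env,'scene','k9')
a=cv2.imread('pics/w9.png')[100:330,215:445]
b=cv2.imread('pics/s9.png')[95:175,240:325];c=cv2.imread('pics/k9.png')[75:155,310:400]
a=cv2.resize(a,None,fx=2,fy=2,interpolation=2);b=cv2.resize(b,None,fx=3.7,fy=3.7,interpolation=2);c=cv2.resize(c,(b.shape[1],296),interpolation=2)
o=np.zeros((592,a.shape[1]+b.shape[1],3),np.uint8);o[:a.shape[0],:a.shape[1]]=a;o[:296,a.shape[1]:]=b;o[296:592,a.shape[1]:]=c
cv2.imwrite('pics/c9.png',cv2.convertScaleAbs(o,alpha=1.8,beta=15))
E
```

```text
[0.48682226 0.07098119 0.09647233] [-3.14108211e+00  2.34091464e-03  1.04468657e+00] 0.00926881649135382 [0.01516014 1.24331556 0.56018848] [-4.25007016 -0.45028337 24.77257014]
```

View pics/c9.png

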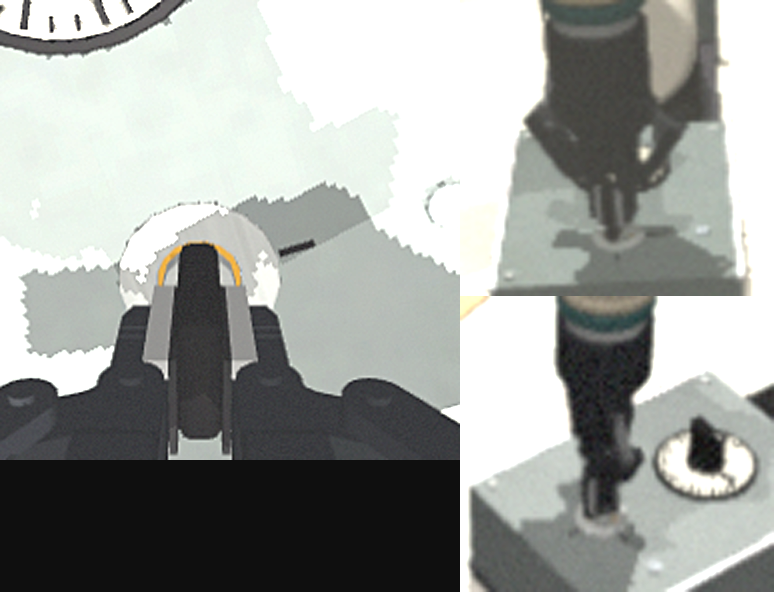

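```bash
python3 - <<'E'
from rig import env
print(env.finish_job()); s=env.state(); print(s['time'],s['tcp_rot'],s['moment'],s['gripper_width'])
E
```

```text
the job is handed in; nothing more can be done
None
the job is handed in; nothing more can be done
```

I handed the job in at about 26 s of the 61 s allowed. The counter is back on its zero stop. The mill's key is home in the switch, turned clockwise to its stop, and the gripper is still holding it. No verdict was reported.

**Counter:** My first grip closed on nothing, because the fingertips stand about 40 mm higher than the stated TCP. I lowered the arm and gripped the knob. I then turned it 1.7 rad anticlockwise until the torque rose sharply (−1.0 N m) at the zero stop. The later pictures show nothing to suggest it moved after release.

**Key:** It jammed on the first gritty pin, at about 17 N at most. I worked it past with light pressure and shifts to +x. The larger shift tilted the key slightly in the grip, by about 0.06 rad by my estimate. I never felt the second pin as a separate jam. The key went on down at about 6 N and came to a hard stop within 0.6 mm of the height I expected for home.

**Last checks:**
- **Seating:** the last picture shows the shoulder seated inside the bezel.
- **Turn:** I turned the tool about 1.9 rad, more than the 1.72 rad needed with play. The torque rose from 0.12 to 0.56 N m, so the key is against its stop.
- **Grip:** the grip was set to 60 N, with about 25 N pressing down. The finger opening read 9.3 mm on the 10 mm head.
- **Not measured:** I could not read the plug's angle or the key's tilt directly. I also did not check the other keys, tools and lumps with a picture afterwards, though I saw no sign of touching them.

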